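Turn a toy-car chassis over at the edge of the assembly board

ROBOT

A 6-joint arm with a two-finger parallel gripper is mounted at the origin on the work surface. World frame = base frame: x ahead of the robot, y to its left, z up, the work surface at z = 0. Lengths are in mm, angles in rad, forces in N, time in s.
With the tool pointing down it reaches from about 275 to 1000 mm from the base axis. Payload 8.4 kg.
Tool frame: the origin (TCP) lies midway between the tips of the shut fingers; the grasp point (between the pads) lies 19 mm behind it; z points along the fingers, y is the direction in which the jaws open and shut (so a half turn about z gives the same grasp; the last joint's range is limited). The gripper opens to 85 mm and grips with 20 to 120 N. Pads are 22 mm wide; open, the fingers measure 114 mm over their backs; the gripper's body (76 mm by 85 mm) begins 54 mm behind the grasp point. The pads swing forward as they close: fully open they stand 13 mm farther back than shut.
Start: joints at [1.308, 0.353, 1.633, -0, 1.155, -0.002], TCP at [161.157, 603.868, 231.281] pointing down, gripper open.
Joint ranges: [-2.63, 2.63], [-0.92, 2.1], [0.06, 2.66], [-1.3, 4.44], [0, 2.69], [-3.02, 3.02]. Speed limits (rad/s): [2.22, 2.22, 2.79, 3.14, 3.14, 3.14].

INTERFACE

Orientations are given as [roll, pitch, yaw] about the fixed x, y, z axes, in that order (R = Rz(yaw) Ry(pitch) Rx(roll)).
In Python, from rig import r gives the robot as it stands.
- The arm moves only by the tool play_rows, never from a script. Its argument "moves" is a list of rows, each a list of 3 entries, a list of its own where there are three numbers: the turn, a rotation vector about the tool's x, y, z in degrees, then the shift along the tool's x, y, z in mm, then the opening, from 0 (shut) to 1 (fully open). A call has 1 to 20 rows; each row is the pose to reach, as a shift and turn from the pose measured when the call began, along the tool's axes at that moment; what a row does not reach only later rows make up. A row lasts 1/10 s, in which the tool goes at most 50 mm and 8.59 degrees, less where a joint would pass 70% of its speed; a pose out of reach is approached as far as the arm can. A call with a gripper value outside its range is refused whole. The fingers move at their own pace and stop on an object; "newtons" is the grip in N (left out, the last holds). Time passes only in rows, so rows that repeat a pose let the fingers close. It gives the time, the measured TCP pose, the force and the opening at its end, in the units of the state.
- r.sense(): the state, without advancing time (a new reading comes with each control period).
- r.grab_frame(name): name is "side" or "top"; returns a dict with "color" (384x512x3 uint8, red, green, blue), "K" (3x3 intrinsics, pixels), "rvec" (rotation vector, rad) and "tvec" (3), from world to camera coordinates, as OpenCV has them. Camera axes: x right, y down, z forward; pixel columns grow to the right and rows downward; lengths in mm; the calibration is good to about 2 mm. A picture is of the moment at which its call begins. There is no depth.
- r.sign_off(): hands the job in, once; it reports no verdict.
Trained networks look in a picture, given as the dict that the camera call returned (one of the last four; its "shot" number tells which), for a name from the list of things; names that differ only in an ending like _2 or _b are one class to them, and where a whole thing is asked for, a point or a joint stands for the part that bears it (a point fixed in the world has none). Each returns a list of dicts, best first, with "conf" (0 to 1); they miss things now and then, are a little off and sometimes report something else, mostly with a low value. They report only what shows in the picture. A call takes as long as a camera call. They do not tell look-alikes from the thing itself.
- r.silhouettes(picture, name): "mask" (384x512 bool, what is visible of it) and "location" ([column, row] in pixels, amid what is visible of it).
The state is a dict: "clock": time; "qpos": joint angles; "qvel": joint speeds; "joint_efforts": joint torques, N m; "eef_pos": TCP position; "tcp_rot": TCP orientation; "contact_force": force on the tool from outside, world axes, zero at the start; "wrist_torque": the same for the moment, N m; "opening": opening from 0.0 (shut) to 1.0 (fully open).
Only numpy, scipy, OpenCV 4.12 (cv2) and the standard library are available. Lean on these libraries where they do the work, as an engineer would, in place of code of your own. Each camera call takes 0.05 s, during which the arm holds its last target.

TASK

Turn the wooden toy-car chassis over, ready for its axles: push it with the fingertips against the front edge of the assembly board until it tips up on its long edge and falls over onto the board with the axle bearers up. Then push it along the board until its long edge lies flush against the fence. Do not pick it up or carry it, and leave everything else where it is.

Things in the scene. Friction and masses are not known exactly. Their poses are not given: they have to be found in the camera images.
- board: Fixed plywood board, top 20 mm above the table, 172 mm deep (its x), 320 mm wide (y), with a wooden fence along its back: front face at x = 150 mm, 22 mm deep, top at z = 42 mm. Origin on the table under the middle of its straight front edge, an upright wall 20 mm high; x points level from that edge over the board to the fence, z up. Two loose wheels lie on it near the fence's ends.
- front_edge (a point): Middle of the top of the board's front edge: in the board's frame (0, 0, 20 mm).
- fence_face (a point): Middle of the fence's front face: in the board's frame (150, 0, 31 mm).
- chassis: Wooden toy-car chassis, loose, 0.1 kg: plate 76 (x) by 130 (y) by 12 mm on two axle bearers, bars 56 (x) by 16 by 14 mm high centred at y = +-54 mm. Lies bearers down before the board's front edge, a long edge facing it to 0.3 rad: plate underside 14 mm above the table, top 26 mm, open below between the bearers. Origin: centre, at the bearers' underside; z up at the start, down once turned over.
- plate_mid (a point): Middle of the chassis plate, at mid-thickness: 20 mm from the chassis origin along its z. Lies 26 mm above the table when the chassis is turned over flat on the board.
- edge_a (a point): Middle of the plate's long +x edge face (chassis frame 38, 0, 20 mm); at the start it is the long edge next to the board.
- edge_b (a point): Middle of the plate's long -x edge face (-38, 0, 20 mm); at the start the long edge away from the board.
- edge_c (a point): Middle of the plate's short +y edge face (0, 65, 20 mm).
- edge_d (a point): Middle of the plate's short -y edge face (0, -65, 20 mm).
- wheel_left: Bystander: loose wooden wheel, 32 mm across, 12 mm thick, lying flat on the board at its +y end. Origin: centre of its underside.
- wheel_right: Bystander: a wheel like the other, on the board at its -y end. Origin: centre of its underside.
- glue: Bystander: standing glue bottle, 44 mm across, 125 mm tall, on the table to the -y side of the chassis (board's axes), about 190 mm from the board's middle line. Origin: centre of its underside.
- offcut: Bystander: loose block of wood 45 x 70 x 40 mm high, on the table to the +y side of the chassis, about 155 mm from the board's middle line. Origin: centre of its underside.
- screwdriver: Bystander: screwdriver lying on the table to the robot's right. Origin: underside, middle.
- toy_car: Bystander: finished wooden toy car, 130 mm long, 62 mm tall, to the robot's right. Origin: on the table under its middle.
- pencil: Bystander: pencil 170 mm long lying to the robot's left. Origin: centre of its underside.
- hammer: Bystander: hammer lying to the robot's left. Origin: underside, middle.
Not all that is in view belongs to the job. Leave any pink look-alike of the chassis alone.

How it is judged (in metres and radians):
On the way, in this order (a step that is already met when the one before it is completed fails the run):
1. the chassis is tipped up on a long edge, that edge still low at the board's front edge (angle between chassis's own z axis and vertical between 1.1 and 2.3 rad and ((height (world z) of edge_a below 0.035 m and x of edge_a in the frame of board between -0.03 and 0.03 m) or (height (world z) of edge_b below 0.035 m and x of edge_b in the frame of board between -0.03 and 0.03 m))), for 0.02 s.
2. the chassis lies turned over, flat on the board (angle between chassis's own z axis and vertical above 3.05 rad and height (world z) of plate_mid between 0.022 and 0.03 m and y of plate_mid in the frame of board between -0.09 and 0.09 m), for 0.1 s.
At the end, for the whole second after the job is handed in: The chassis lies at rest on the board, upside down (bearers up, within 5 degrees of flat), its long edge within 4 mm of the fence and square to it within 0.05 rad, its middle within 90 mm of the board's middle line; the robot has let go (all of step 2 and x of plate_mid in the frame of board between 0.108 and 0.116 m and angle between the x axis of chassis and the x axis of board, either way round below 0.05 rad and linear speed of chassis below 0.01 m/s); the robot touches nothing.
It fails at once if the chassis is picked up: all four edges of its plate more than 40 mm above the table (height (world z) of each of edge_a, edge_b, edge_c, edge_d above 0.04 m).
It fails at once if a bystander (wheel, glue bottle, offcut, screwdriver, toy car, pencil or hammer) is moved more than 25 mm (distance of any of wheel_left, wheel_right, glue, offcut, screwdriver, toy_car, pencil, hammer from where it was at the start of the episode above 0.025 m).
It also fails if it takes over 61 s, if anything falls off the work surface, if the arm or the gripper's body presses on something with over 40 N, if the wrist force passes 120 N, or if a joint passes its speed limit or range.

## Working session

There is one attempt and no reset: what is moved stays moved. The work goes in short steps, Python scripts to look and compute and a tool call to move; the robot and the scene stay as the last step left them, time stands still between calls to the robot, and variables do not carry over. Pictures are saved under pics/ and viewed, and the job is handed in when it is done.

Besides the shell and the picture viewer there is one more tool, called as name([rows], argument=value, ...), one row to a line, values as JSON. play_rows: Moves the arm, as the interface text tells. Its arguments: {"type":"object","properties":{"moves":{"type":"array"},"newtons":{"type":"number"}},"required":["moves"]}

```bash
ls; mkdir -p pics; cat > h.py <<'E'
import numpy as np, cv2
from rig import r
E
python3 - <<'E'
from h import *
print(r.sense())
for n in ("side","top"):
    f=r.grab_frame(n); cv2.imwrite(f"pics/{n}0.png",cv2.cvtColor(f["color"],cv2.COLOR_RGB2BGR)); print(n,f["K"],f["rvec"],f["tvec"])
    for k in ("chassis","board","glue","offcut","wheel_left"):
        print(k,[(round(d["conf"],2),d["location"],int(d["mask"].sum())) for d in r.silhouettes(f,k)])
E
```

```text
pics
{'clock': 0.0, 'qpos': array([ 1.30762599e+00,  3.53659912e-01,  1.63414862e+00,  1.59346739e-05,
        1.15516642e+00, -2.39723935e-03]), 'qvel': array([ 0.00013058, -0.00046194, -0.0022931 , -0.00035021,  0.00035916,
        0.00239986]), 'joint_efforts': array([-2.23115283e-03, -6.05254841e+01, -3.42068374e+01, -1.19315027e-04,
        9.56959964e-03, -5.66039614e-05]), 'eef_pos': array([161.01242347, 603.41333692, 230.54812204]), 'tcp_rot': array([-3.14021039e+00, -1.78827820e-05,  2.88081310e+00]), 'contact_force': array([-0.02539692,  0.18503374, -0.55191775]), 'wrist_torque': array([0.04758715, 0.00185661, 0.00225189]), 'opening': 0.9992406935821943}
side [[471.98155087   0.         258.26603373]
 [  0.         471.98155087 189.21581133]
 [  0.           0.           1.        ]] [ 0.57006875 -2.58335133  1.25569781] [ 574.76571911  174.64235467 1284.02049462]
chassis [(0.64, [272.8, 135.9], 491), (0.61, [292.5, 175.4], 678)]
board [(0.71, [266.9, 213.8], 4467)]
glue [(0.62, [242.9, 151.8], 347)]
offcut [(0.5, [304.8, 224.4], 88), (0.49, [324.7, 192.2], 123)]
wheel_left [(0.6, [266.5, 216.0], 4390), (0.56, [304.7, 222.2], 94)]
top [[384.27832934   0.         254.80266919]
 [  0.         384.27832934 191.80632028]
 [  0.           0.           1.        ]] [ 2.14258919 -2.15822258  0.1581717 ] [  49.9324104   606.29604914 1297.87987188]
chassis [(0.97, [297.7, 202.9], 796), (0.94, [353.6, 158.5], 796), (0.75, [327.9, 250.5], 849)]
board [(0.71, [244.1, 200.6], 4326)]
glue [(0.57, [304.4, 144.6], 187)]
offcut [(0.24, [302.5, 147.9], 175)]
wheel_left [(0.57, [240.0, 239.6], 61)]
```

View pics/side0.png

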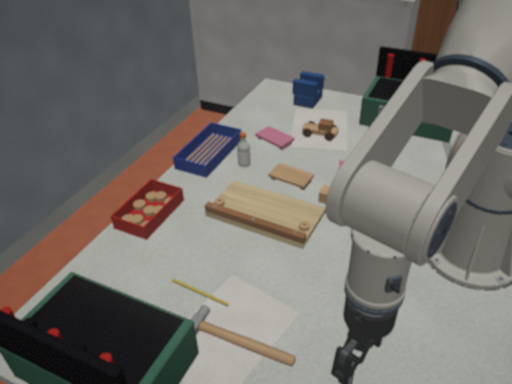

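View pics/top0.png

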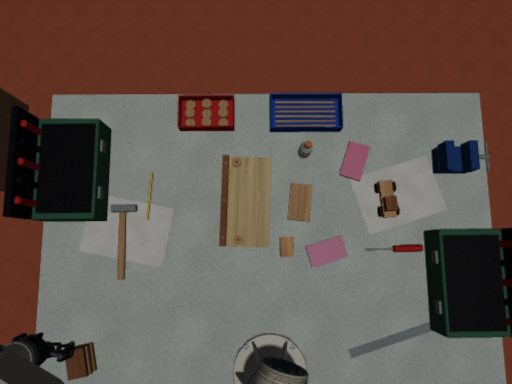

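The wooden chassis is at top (300,202) and side (292,176). Its look-alikes are pink plates at top (354,160) and (327,251). By the description I choose the wooden one, just before the board. Next I'll measure it and check a close crop.

```bash
cat >> h.py <<'E'
def cam(f):
    R,_=cv2.Rodrigues(np.array(f["rvec"],float)); return R,np.array(f["tvec"],float).ravel(),np.array(f["K"])
def unproj(f,uv,z):
    R,t,K=cam(f); uv=np.atleast_2d(np.array(uv,float))
    d=(np.linalg.inv(K)@np.c_[uv,np.ones(len(uv))].T).T@R  # rows world dirs
    c=-R.T@t; s=(z-c[2])/d[:,2]; return c+d*s[:,None]
def proj(f,P):
    R,t,K=cam(f); return cv2.projectPoints(np.atleast_2d(np.array(P,float)),np.array(f["rvec"],float),t,K,None)[0].reshape(-1,2)
def rect(f,mask,z):
    m=mask.astype(np.uint8); n,l,s,_=cv2.connectedComponentsWithStats(m); m=(l==1+np.argmax(s[1:,4])).astype(np.uint8)
    c=max(cv2.findContours(m,cv2.RETR_EXTERNAL,cv2.CHAIN_APPROX_NONE)[0],key=cv2.contourArea).reshape(-1,2)
    P=unproj(f,c,z)[:,:2].astype(np.float32); return cv2.minAreaRect(P)
def crop(f,name,x0,y0,x1,y1,s,pts=None):
    im=cv2.cvtColor(f["color"],cv2.COLOR_RGB2BGR)[y0:y1,x0:x1]; im=cv2.resize(im,None,fx=s,fy=s,interpolation=cv2.INTER_CUBIC)
    if pts is not None:
        for p in pts: cv2.circle(im,(int((p[0]+.5-x0)*s),int((p[1]+.5-y0)*s)),2,(0,0,255),-1)
    cv2.imwrite("pics/"+name,im)
E
python3 - <<'E'
from h import *
f=r.grab_frame("top")
print("cam pos",-cam(f)[0].T@cam(f)[1])
for d in r.silhouettes(f,"chassis"): print(d["location"],rect(f,d["mask"],26))
for d in r.silhouettes(f,"board"): print(d["location"],rect(f,d["mask"],20))
for k in("glue","offcut","wheel_left","wheel_right"):
  for d in r.silhouettes(f,k): print(k,round(d["conf"],2),d["location"],unproj(f,d["location"],40),rect(f,d["mask"],32))
crop(f,"top_crop.png",210,130,330,270,4.2)
E
```

```text
cam pos [ 417.48503406   53.27369413 1370.20015563]
[298.9, 201.6] ((573.9713134765625, -111.097900390625), (76.21607971191406, 130.3773956298828), 83.86046600341797)
[351.3, 158.6] ((721.4288330078125, -310.01922607421875), (80.71339416503906, 136.2915802001953), 71.94306945800781)
[329.2, 249.9] ((401.205810546875, -199.28598022460938), (78.27397155761719, 130.09921264648438), 16.4844913482666)
[244.0, 203.1] ((580.7449340820312, 81.45433807373047), (174.6318359375, 321.5319519042969), 87.67269897460938)
[238.7, 239.8] ((442.3790588378906, 108.74108123779297), (27.909961700439453, 24.22536277770996), 89.57152557373047)
glue 0.58 [306.4, 147.2] [[ 766.07878767 -139.28098006   40.        ]] ((761.6971435546875, -133.5113525390625), (46.607242584228516, 59.299503326416016), 88.6548080444336)
offcut 0.68 [286.3, 246.2] [[417.92225968 -61.05553336  40.        ]] ((418.6079406738281, -60.68747329711914), (63.697994232177734, 38.799774169921875), 3.1559486389160156)
offcut 0.4 [301.2, 200.6] [[ 574.95711744 -116.05406858   40.        ]] ((573.1759643554688, -111.45040130615234), (75.38329
[... 413 characters left out ...]
t 0.58 [236.0, 162.4] [[712.49213513 111.16162043  40.        ]] ((717.543701171875, 111.51304626464844), (21.34754753112793, 25.486114501953125), 89.8965835571289)
wheel_right 0.58 [244.3, 203.1] [[567.5905954   82.37377256  40.        ]] ((579.3607788085938, 81.12289428710938), (172.64224243164062, 319.6859130859375), 87.96578216552734)
wheel_right 0.55 [409.4, 248.9] [[ 405.54045958 -483.33703955   40.        ]] ((410.3770751953125, -471.78033447265625), (118.01114654541016, 23.922122955322266), 89.5659408569336)
wheel_right 0.26 [298.0, 202.6] [[ 568.02011334 -104.72431805   40.        ]] ((572.9573974609375, -110.17525482177734), (76.18409729003906, 130.5179443359375), 83.8604736328125)
```

View pics/top_crop.png

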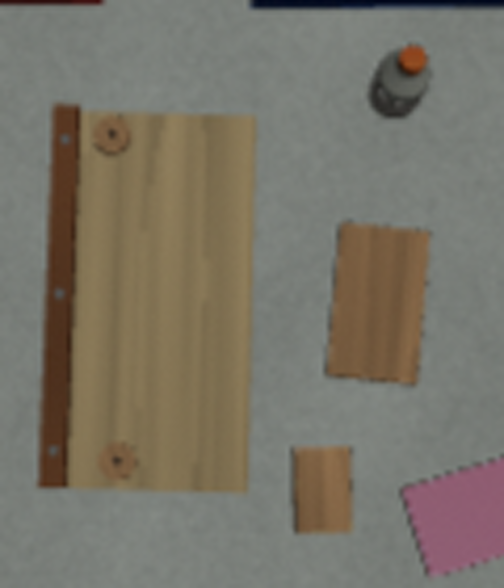

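The crop shows the wooden chassis (crop 378,303) with its 76x130 mm size. It lies squarely before the board's front edge (crop 251,116 to 247,491), with the offcut below and the bottle above it. Next I'll refine the board frame.

```bash
python3 - <<'E'
from h import *
f=r.grab_frame("top")
m=r.silhouettes(f,"board")[0]["mask"]
# front edge: rightmost mask column per row (subpixel via gradient of image)
g=cv2.GaussianBlur(f["color"],(0,0),0.8).astype(float); sat=g[...,0]-g[...,2]
pts=[]
for row in range(163,243,2):
    c=np.where(m[row])[0].max(); seg=sat[row,c-6:c+8]; d=-np.diff(seg); i=np.argmax(d)
    if 0<i<len(d)-1:
        den=d[i-1]-2*d[i]+d[i+1]; o=.5*(d[i-1]-d[i+1])/den; pts.append((c-6+i+.5+o,row))
P=unproj(f,pts,20)[:,:2].astype(np.float32)
vx,vy,x0,y0=cv2.fitLine(P,cv2.DIST_HUBER,0,.01,.01).ravel(); 
res=(P-[x0,y0])@[-vy,vx]; print("dir",vx,vy,"pt",x0,y0,"rms",res.std(),"ang",np.degrees(np.arctan(vy/vx)))
# end columns: first/last mask rows
cols=range(235,266,3); 
for nm,fn in(("top",min),("bot",max)):
    e=[(c,fn(np.where(m[:,c])[0])) for c in cols]; Q=unproj(f,e,20); print(nm,Q[:,0].mean(),Q[:,0].std())
by=np.array([-abs(vx),-vy*np.sign(vx)]); bx=np.array([-by[1]*-1, by[0]*-1]) 
bx=np.array([by[1],-by[0]]); print("bx",bx,"by",by)
d=[d for d in r.silhouettes(f,"chassis") if abs(d["location"][0]-299)<15][0]; R=rect(f,d["mask"],26); print(R, cv2.boxPoints(R))
E
```

```text
dir 0.999345 -0.03618731 pt 569.567 -6.067225 rms 0.31881136 ang -2.073833
top 733.0940162090664 10.426794962500399
bot 420.5178767161295 1.7361360542797137
bx [0.03618731 0.999345  ] by [-0.999345    0.03618731]
((573.2959594726562, -112.3578109741211), (80.29960632324219, 130.06088256835938), 83.8162612915039) [[ 504.31906 -145.2691 ]
 [ 633.62317 -159.2789 ]
 [ 642.2728   -79.44652]
 [ 512.96875  -65.43672]]
```

play_rows([
  [[0,0,8],[-60,-66,0],0.5],
  [[0,0,16],[-120,-132,0],0.5],
  [[0,0,24],[-180,-198,0],0.5],
  [[0,0,32],[-240,-264,0],0.5],
  [[0,0,40],[-300,-330,0],0.5],
  [[0,0,48],[-360,-397,10],0.5],
  [[0,0,56],[-420,-463,20],0.5],
  [[0,0,64],[-480,-529,30],0.5],
  [[0,0,72],[-540,-595,50],0.5],
  [[0,0,81],[-599,-661,70],0.5],
  [[0,0,81],[-599,-661,70],0.5],
  [[0,0,81],[-599,-661,70],0.5],
  [[0,0,81],[-599,-661,70],0.5],
  [[0,0,81],[-599,-661,70],0.5],
  [[0,0,81],[-599,-661,70],0.5],
  [[0,0,81],[-599,-661,70],0.5],
  [[0,0,81],[-599,-661,70],0.5],
  [[0,0,81],[-599,-661,70],0.5],
  [[0,0,81],[-599,-661,70],0.5],
  [[0,0,81],[-599,-661,70],0.5],
])

```text
clock: 3.1
eef_pos: [569.2, -190.0, 160.7]
tcp_rot: [-3.141, -0.0, 1.465]
contact_force: [-0.8, -0.2, 0.7]
opening: 0.501
```

play_rows([
  [[0,8,0],[0,0,0],0.5],
  [[0,16,0],[0,0,30],0.5],
  [[0,25,0],[0,0,60],0.5],
  [[0,25,0],[0,0,80],0.5],
  [[0,25,0],[0,0,100],0.5],
  [[0,25,0],[0,0,120],0.5],
  [[0,25,0],[0,0,120],0.5],
])

```text
clock: 3.8
eef_pos: [567.3, -187.6, 38.8]
tcp_rot: [-3.135, -0.436, 1.464]
contact_force: [0.3, 0.0, -0.9]
opening: 0.503
```

```bash
python3 - <<'E'
from h import *
s=r.sense(); print(s["qpos"],s["eef_pos"],s["tcp_rot"],s["contact_force"])
f=r.grab_frame("side"); crop(f,"s1.png",200,110,400,250,4)
f=r.grab_frame("top"); crop(f,"t1.png",210,130,390,270,4)
E
```

```text
[-0.54186684  0.65176799  1.72204723  0.46311266  1.01879751 -0.73250002] [ 567.33082828 -187.61087483   38.77709482] [-3.13528817 -0.43614978  1.46425771] [ 0.34671265  0.04632026 -0.87221238]
```

View pics/s1.png

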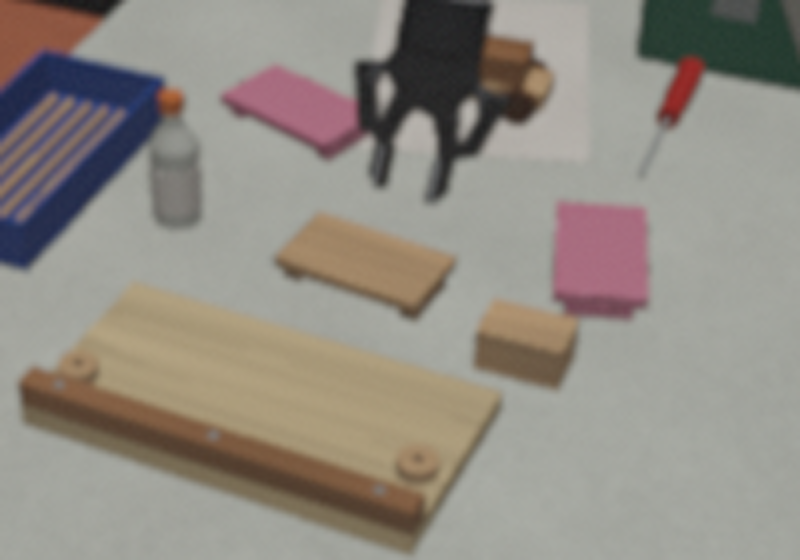

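View pics/t1.png

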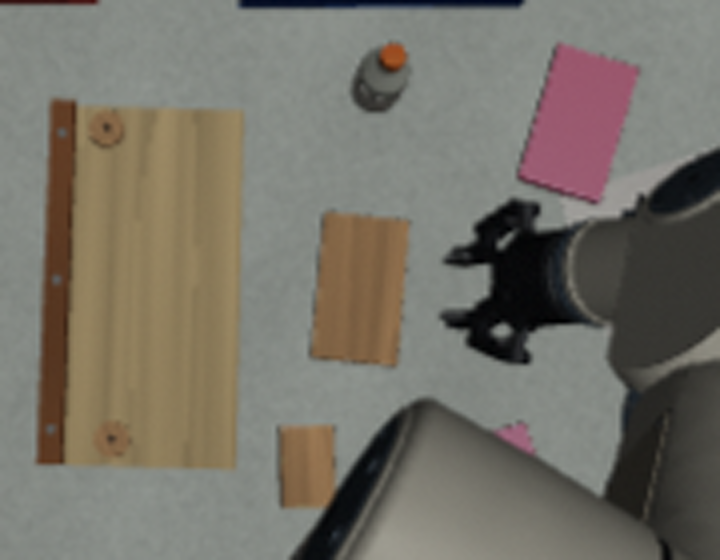

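The side view shows the half-open fingertips (410,190 crop) behind the plate's far long edge, and the path to it is clear. Next I'll lower and square the tool to the board.

play_rows([
  [[0.9,0,-1.8],[-6,0,13],0.5],
  [[1.7,0,-3.6],[-11,0,24],0.5],
  [[1.7,0,-3.6],[-14,0,30],0.5],
  [[1.7,0,-3.6],[-14,0,30],0.5],
])

```text
clock: 4.3
eef_pos: [568.4, -188.1, 6.9]
tcp_rot: [-3.137, -0.437, 1.535]
contact_force: [-0.3, 0.2, -0.2]
opening: 0.503
```

```bash
python3 - <<'E'
from h import *
s=r.sense(); print(s["eef_pos"],s["tcp_rot"],s["contact_force"])
f=r.grab_frame("side"); crop(f,"s2.png",260,120,340,190,8,proj(f,[s["eef_pos"]]))
E
```

```text
[ 568.39677091 -188.06975928    6.89195823] [-3.13708796 -0.43658719  1.53466591] [-0.29857889  0.18984388 -0.19168439]
```

View pics/s2.png

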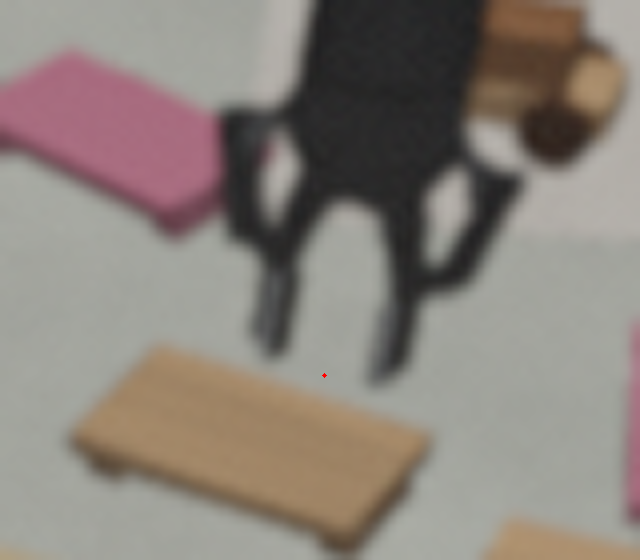

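play_rows([
  [[0,0,0],[-0.8,0,1.8],0.5],
  [[0,0,0],[-1.3,0,2.7],0.5],
  [[0,0,0],[-1.7,0,3.6],0.5],
  [[0,0,0],[-1.7,0,3.6],0.5],
])

```text
clock: 4.75
eef_pos: [568.6, -188.4, 3.6]
tcp_rot: [-3.138, -0.436, 1.534]
contact_force: [0.1, -0.0, 0.6]
opening: 0.503
```

play_rows([
  [[0,0,0],[-0.6,0,1.2],0.5],
  [[0,0,0],[-1.1,0,2.3],0.5],
  [[0,0,0],[-1.1,0,2.3],0.5],
])

```text
clock: 5.05
eef_pos: [568.8, -188.6, 1.6]
tcp_rot: [-3.138, -0.437, 1.535]
contact_force: [-0.5, -0.5, 5.7]
opening: 0.5
```

play_rows([
  [[0,0,0],[0.8,0,-1.8],0.5],
  [[0,0,0],[8,0,1.6],0.5],
  [[0,0,0],[15.3,0,5],0.5],
  [[0,0,0],[22.5,0,8.4],0.5],
  [[0,0,0],[29.8,0,11.7],0.5],
  [[0,0,0],[35.3,0,14.3],0.5],
  [[0,0,0],[40.7,0,16.8],0.5],
  [[0,0,0],[46.1,0,19.3],0.5],
  [[0,0,0],[51.6,0,21.9],0.5],
  [[0,0,0],[57,0,24.4],0.5],
  [[0,0,0],[62.5,0,27],0.5],
  [[0,0,0],[67.9,0,29.5],0.5],
  [[0,0,0],[73.3,0,32],0.5],
  [[0,0,0],[73.3,0,32],0.5],
])

```text
clock: 6.45
eef_pos: [571.4, -107.8, 3.6]
tcp_rot: [-3.138, -0.437, 1.535]
contact_force: [-0.7, -0.5, -0.6]
opening: 0.5
```

```bash
python3 - <<'E'
from h import *
s=r.sense(); print(s["eef_pos"],s["tcp_rot"],s["contact_force"])
f=r.grab_frame("side"); crop(f,"s3.png",240,130,340,205,8)
f=r.grab_frame("top"); crop(f,"t3.png",210,130,390,270,4)
d=[d for d in r.silhouettes(f,"chassis")]
for d in d: print(d["location"],rect(f,d["mask"],26))
E
```

```text
[ 571.40480567 -107.75776707    3.57317031] [-3.1378705  -0.4369702   1.53497418] [-0.67602271 -0.50886147 -0.61813889]
[352.7, 153.7] ((723.3945922851562, -310.4806213378906), (82.23663330078125, 132.10594177246094), 71.78600311279297)
[283.4, 201.9] ((572.4878540039062, -60.25714111328125), (77.50810241699219, 127.5899887084961), 89.58271789550781)
```

View pics/s3.png

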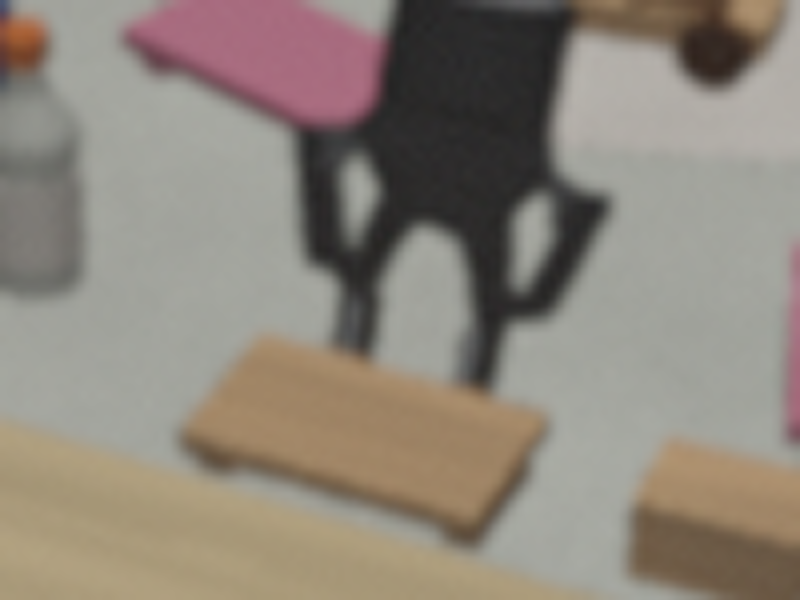

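View pics/t3.png

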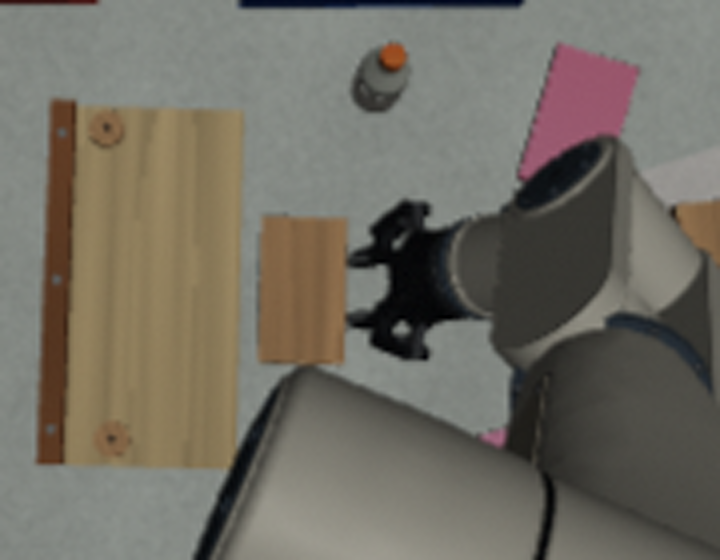

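The chassis is now square to the board, with about 16 mm left to the wall (top crop 240–262).

play_rows([
  [[0,0,0],[4.5,0,2.1],0.5],
  [[0,0,0],[9.1,0,4.2],0.5],
  [[0,0,0],[11.8,0,5.5],0.5],
  [[0,0,0],[13.6,0,6.3],0.5],
  [[0,0,0],[13.6,0,6.3],0.5],
])

```text
clock: 7.1
eef_pos: [572.1, -93.3, 3.6]
tcp_rot: [-3.138, -0.437, 1.535]
contact_force: [0.1, -1.2, -0.4]
opening: 0.499
```

play_rows([
  [[0,0,0],[0.9,0,0.4],0.5],
  [[0,0,0],[1.4,0,0.6],0.5],
  [[0,0,0],[1.4,0,0.6],0.5],
])

```text
clock: 7.4
eef_pos: [572.1, -91.8, 3.7]
tcp_rot: [-3.138, -0.437, 1.535]
contact_force: [0.0, -0.0, 0.1]
opening: 0.5
```

play_rows([
  [[0,0,0],[0.5,0,0.2],0.5],
  [[0,0,0],[0.9,0,0.4],0.5],
  [[0,0,0],[1.4,0,0.6],0.5],
  [[0,0,0],[1.4,0,0.6],0.5],
])

```text
clock: 7.8
eef_pos: [572.2, -90.2, 3.7]
tcp_rot: [-3.138, -0.437, 1.535]
contact_force: [0.5, -1.0, -1.3]
opening: 0.499
```

play_rows([
  [[0,0,0],[0.5,0,0.2],0.5],
  [[0,0,0],[0.9,0,0.4],0.5],
  [[0,0,0],[0.9,0,0.4],0.5],
])

```text
clock: 8.1
eef_pos: [572.4, -89.9, 3.7]
tcp_rot: [-3.139, -0.436, 1.535]
contact_force: [-0.2, -4.6, 0.2]
opening: 0.501
```

play_rows([
  [[0,0,0],[2,0,-2.4],0.5],
  [[0,0,0],[3.8,0,-5.5],0.5],
  [[0,0,0],[5.6,0,-8.3],0.5],
  [[0,0,0],[7.4,0,-11.1],0.5],
  [[0,0,0],[9.4,0,-13.8],0.5],
  [[0,0,0],[11.4,0,-16.4],0.5],
])

```text
clock: 8.7
eef_pos: [572.7, -88.3, 23.4]
tcp_rot: [-3.14, -0.433, 1.536]
contact_force: [-3.9, -12.6, 1.4]
opening: 0.497
```

```bash
python3 - <<'E'
from h import *
s=r.sense(); print(s["eef_pos"],s["tcp_rot"],s["contact_force"])
f=r.grab_frame("side"); crop(f,"s4.png",240,130,340,205,8)
E
```

```text
[572.70157327 -88.31914225  23.44510608] [-3.14022611 -0.43252258  1.53614987] [ -3.85628183 -12.60182496   1.36763362]
```

View pics/s4.png

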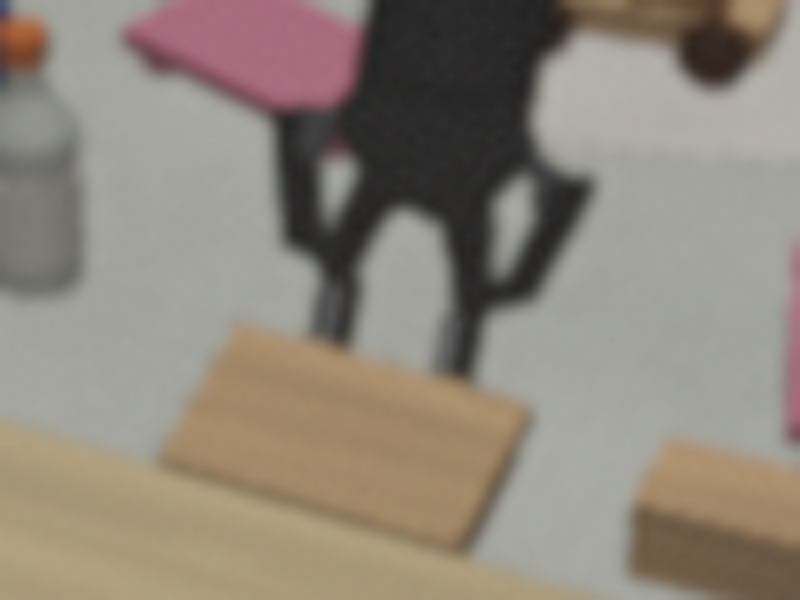

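The plate's rear edge is lifting and its front edge stays at the board edge (crop 165,465 – 460,550). Next I'll continue the arc.

play_rows([
  [[0,0,0],[2.3,0,-2.4],0.5],
  [[0,0,0],[4.7,0,-4.8],0.5],
  [[0,0,0],[7.1,0,-7],0.5],
  [[0,0,0],[9.6,0,-9.2],0.5],
  [[0,0,0],[12.2,0,-11.3],0.5],
  [[0,0,0],[14.8,0,-13.3],0.5],
  [[0,0,0],[17.5,0,-15.2],0.5],
  [[0,0,0],[20.4,0,-16.9],0.5],
])

```text
clock: 9.55
eef_pos: [573.2, -76.5, 48.0]
tcp_rot: [-3.14, -0.433, 1.536]
contact_force: [0.5, -0.7, 1.0]
opening: 0.501
```

```bash
python3 - <<'E'
from h import *
s=r.sense(); print(s["eef_pos"],s["tcp_rot"],s["contact_force"])
f=r.grab_frame("side"); crop(f,"s5.png",240,130,340,205,8)
E
```

```text
[573.22475933 -76.46672841  48.03602387] [-3.14036445 -0.43287387  1.53639131] [ 0.53696134 -0.71791352  0.9699762 ]
```

View pics/s5.png

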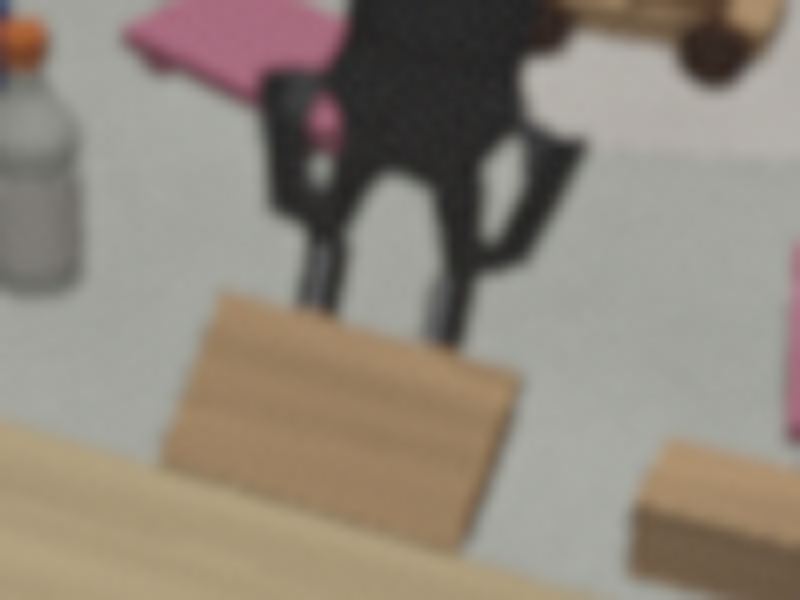

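play_rows([
  [[0,0,0],[3.3,0,-1.2],0.5],
  [[0,0,0],[6.6,0,-2.4],0.5],
  [[0,0,0],[10,0,-3.6],0.5],
  [[0,0,0],[13.3,0,-4.7],0.5],
  [[0,0,0],[16.4,0,-5.2],0.5],
  [[0,0,0],[19.5,0,-5.6],0.5],
  [[0,0,0],[22.7,0,-5.8],0.5],
  [[0,0,0],[25.8,0,-5.9],0.5],
])

```text
clock: 10.4
eef_pos: [574.0, -55.0, 64.7]
tcp_rot: [-3.14, -0.433, 1.537]
contact_force: [0.2, -0.4, 0.3]
opening: 0.496
```

```bash
python3 - <<'E'
from h import *
s=r.sense(); print(s["eef_pos"],s["tcp_rot"],s["contact_force"])
f=r.grab_frame("side"); crop(f,"s6.png",240,130,340,205,8)
E
```

```text
[573.98493747 -54.98170585  64.69983928] [-3.14045452 -0.43311942  1.53659632] [ 0.23797643 -0.36995924  0.29166548]
```

View pics/s6.png

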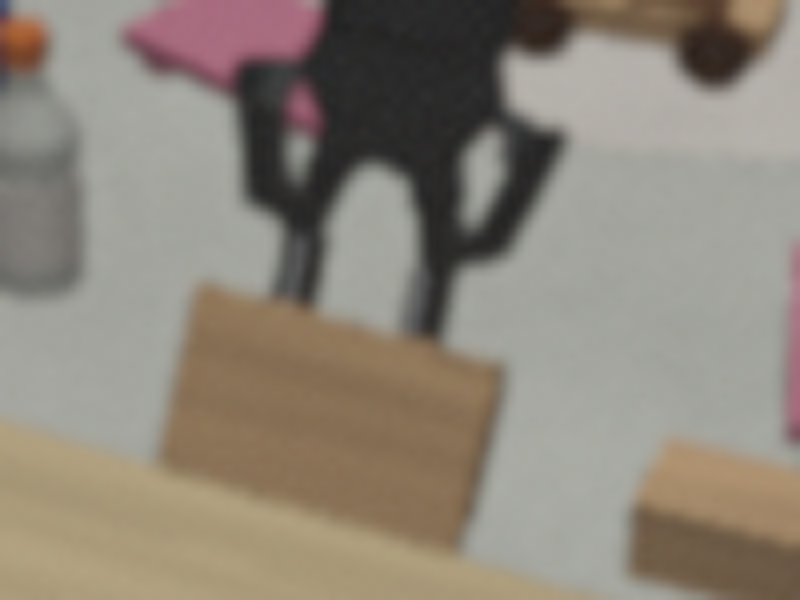

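play_rows([
  [[0,0,0],[3,0,1.4],0.5],
  [[0,0,0],[6,0,2.8],0.5],
  [[0,0,0],[9,0,4.2],0.5],
  [[0,0,0],[11.8,0,5.5],0.5],
  [[0,0,0],[14.3,0,7.2],0.5],
  [[0,0,0],[16.8,0,9],0.5],
  [[0,0,0],[19.3,0,10.7],0.5],
  [[0,0,0],[21.8,0,12.4],0.5],
])

```text
clock: 11.25
eef_pos: [574.8, -29.4, 62.7]
tcp_rot: [-3.14, -0.433, 1.537]
contact_force: [0.3, 0.3, 0.5]
opening: 0.498
```

```bash
python3 - <<'E'
from h import *
s=r.sense(); print(s["eef_pos"],s["tcp_rot"],s["contact_force"])
f=r.grab_frame("side"); crop(f,"s7.png",240,130,340,205,8)
E
```

```text
[574.83128054 -29.39634558  62.72811027] [-3.1404411  -0.43332164  1.53677816] [0.28983589 0.25077554 0.46075967]
```

View pics/s7.png

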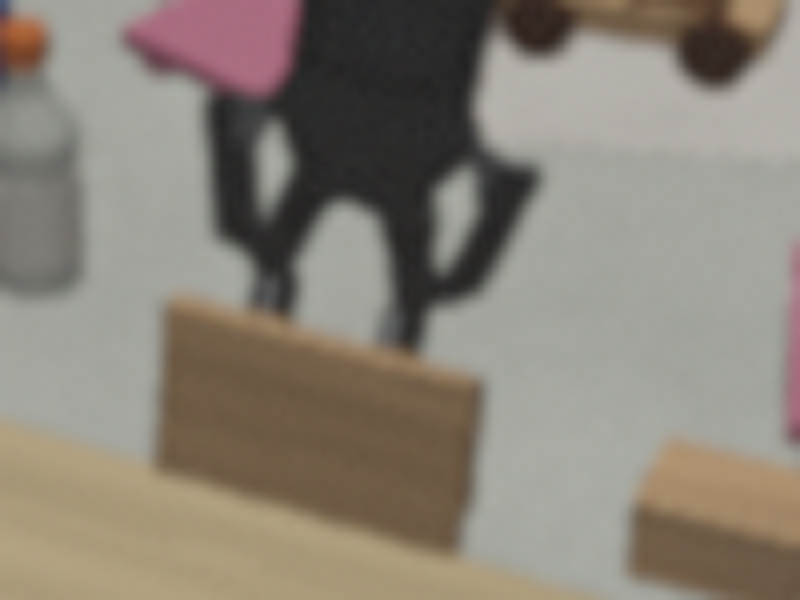

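play_rows([
  [[0,0,0],[2.6,0,1.5],0.5],
  [[0,0,0],[5.2,0,3.1],0.5],
  [[0,0,0],[7.8,0,4.6],0.5],
  [[0,0,0],[10.4,0,6.2],0.5],
  [[0,0,0],[13,0,7.7],0.5],
  [[0,0,0],[15.6,0,9.2],0.5],
  [[0,0,0],[18.1,0,10.8],0.5],
  [[0,0,0],[20.7,0,12.3],0.5],
  [[0,0,0],[20.7,0,12.3],0.5],
  [[0,0,0],[20.7,0,12.3],0.5],
])

```text
clock: 12.3
eef_pos: [575.5, -5.0, 60.2]
tcp_rot: [-3.14, -0.434, 1.537]
contact_force: [-0.0, 0.2, -0.2]
opening: 0.504
```

```bash
python3 - <<'E'
from h import *
s=r.sense(); print(s["eef_pos"],s["tcp_rot"],s["contact_force"])
f=r.grab_frame("side"); crop(f,"s8.png",220,130,340,220,6)
E
```

```text
[575.50239198  -5.01490714  60.17530735] [-3.14014025 -0.43353097  1.53697841] [-0.04456277  0.15632819 -0.19713888]
```

View pics/s8.png

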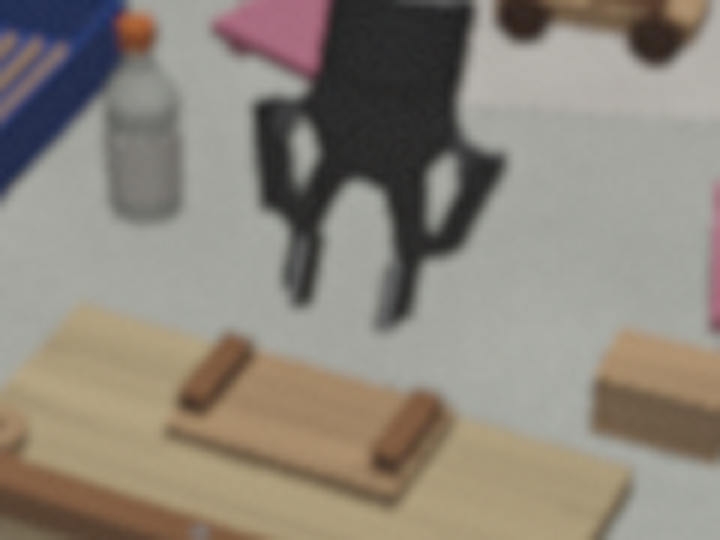

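It fell over flat, with the bearers up (crop 215,370 and 410,430). Next I'll measure from the top.

```bash
python3 - <<'E'
from h import *
f=r.grab_frame("top"); crop(f,"t8.png",210,130,390,270,4)
o=np.array([577.5,-6]);bx=np.array([.0362,.9993]);by=np.array([-.9993,.0362])
for d in r.silhouettes(f,"chassis"):
    R=rect(f,d["mask"],32); c=np.array(R[0])-o; print(round(d["conf"],2),d["location"],R,c@bx,c@by)
E
```

```text
0.68 [256.6, 198.4] ((577.780029296875, 40.60064697265625), (76.30043029785156, 131.4420928955078), 87.0550537109375) 46.57816358032226 1.407110144042969
0.63 [352.5, 160.2] ((720.4055786132812, -308.1089172363281), (78.77680206298828, 134.14732360839844), 69.99581146240234) -296.72425904846193 -153.74188751220703
```

View pics/t8.png

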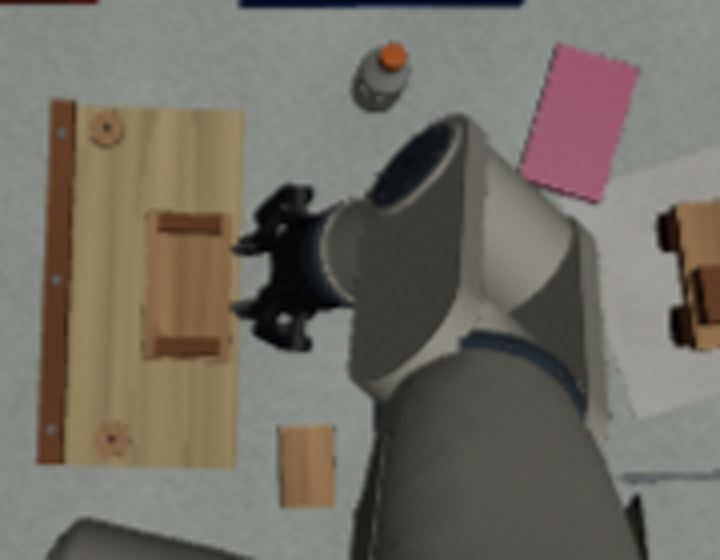

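play_rows([
  [[0,0,0],[-14,0,-6.3],0.5],
  [[0,-8,0],[-27,0,-12.7],0.5],
  [[0,-16,0],[-31.7,0,-14.8],0.5],
  [[0,-24.8,0],[-31.7,0,-14.8],0.5],
  [[0,-24.8,0],[-31.7,0,-14.8],0.5],
])

```text
clock: 12.95
eef_pos: [575.1, -39.3, 61.1]
tcp_rot: [3.141, 0.004, 1.54]
contact_force: [-0.5, 0.1, 0.1]
opening: 0.502
```

```bash
python3 - <<'E'
from h import *
s=r.sense(); print(s["eef_pos"],s["tcp_rot"],s["contact_force"])
o=np.array([577.5,-6]);bx=np.array([.0362,.9993]);by=np.array([-.9993,.0362])
p=s["eef_pos"][:2]-o; print(p@bx,p@by)
f=r.grab_frame("top"); crop(f,"t9.png",210,130,330,270,4)
for d in r.silhouettes(f,"chassis")[:1]:
    R=rect(f,d["mask"],32); c=np.array(R[0])-o; print(round(d["conf"],2),d["location"],R,c@bx,c@by)
E
```

```text
[575.10866249 -39.31975426  61.06040605] [3.14112809 0.00358598 1.53984271] [-0.45497481  0.10576433  0.06930603]
-33.38299684903273 1.1834884696882746
0.94 [335.0, 249.4] ((409.0853576660156, -226.4190216064453), (73.9544677734375, 72.00709533691406), 17.558311462402344) -226.36133834381104 160.31758350219724
```

View pics/t9.png

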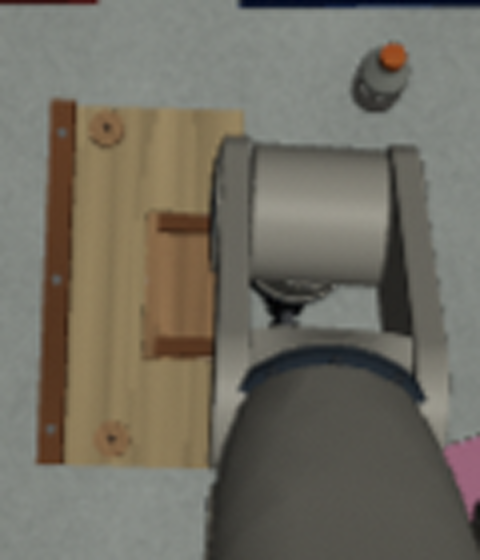

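play_rows([
  [[0,0,0],[0,0,15],0.5],
  [[0,0,0],[0,0,30],0.5],
  [[0,0,0],[0,0,40],0.5],
  [[0,0,0],[0,0,40],0.5],
  [[0,0,0],[10,0,40],0.5],
  [[0,0,0],[20,0,40],0.5],
  [[0,0,0],[27,0,40],0.5],
  [[0,0,0],[32,0,40],0.5],
  [[0,0,0],[37,0,40],0.5],
  [[0,0,0],[42,0,40],0.5],
  [[0,0,0],[47,0,40],0.5],
  [[0,0,0],[52,0,40],0.5],
  [[0,0,0],[57,0,40],0.5],
  [[0,0,0],[62,0,40],0.5],
  [[0,0,0],[67,0,40],0.5],
  [[0,0,0],[72,0,40],0.5],
  [[0,0,0],[77,0,40],0.5],
  [[0,0,0],[82,0,40],0.5],
  [[0,0,0],[82,0,40],0.5],
])

```text
clock: 14.95
eef_pos: [576.7, 43.4, 20.5]
tcp_rot: [-3.14, -0.003, 1.541]
contact_force: [-0.0, 0.5, -0.7]
opening: 0.501
```

```bash
python3 - <<'E'
from h import *
s=r.sense(); print(s["eef_pos"],s["tcp_rot"],s["contact_force"])
f=r.grab_frame("side"); crop(f,"s10.png",200,130,340,250,5)
f=r.grab_frame("top"); crop(f,"t10.png",210,130,330,270,4)
E
```

```text
[576.72511425  43.42357422  20.54609748] [-3.13972072 -0.0032776   1.5406057 ] [-0.0137857   0.45411651 -0.71386301]
```

View pics/s10.png

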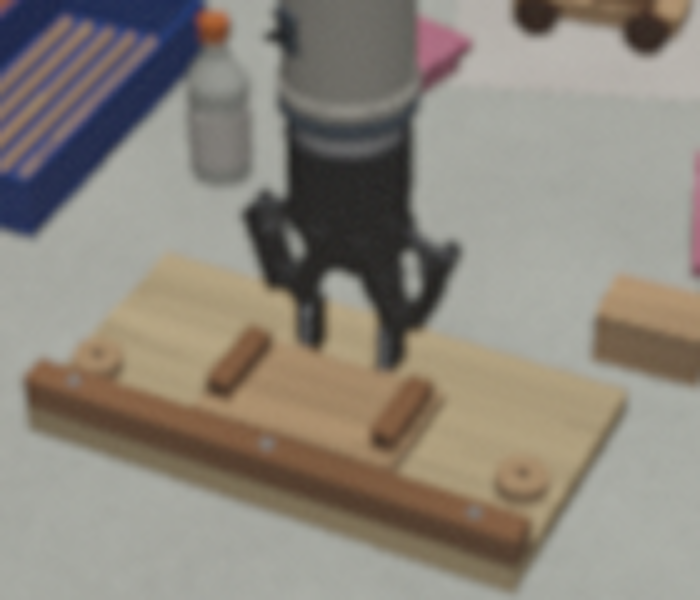

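View pics/t10.png

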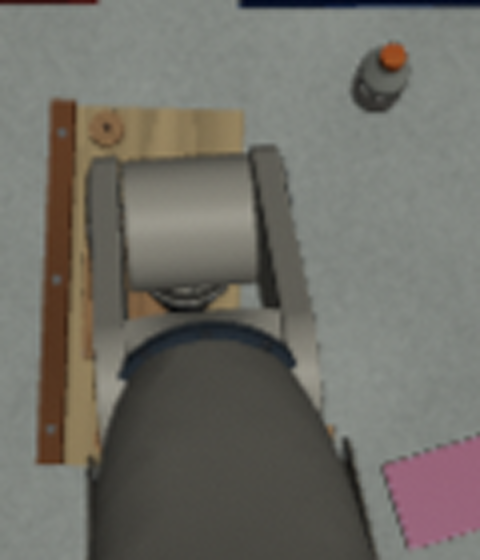

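The chassis slides square and is about 14 mm short of the fence, with the wheels untouched. Next I'll approach the fence slowly.

play_rows([
  [[0,0,0],[4,0,0],0.5],
  [[0,0,0],[8,0,0],0.5],
  [[0,0,0],[10,0,0],0.5],
  [[0,0,0],[11,0,0],0.5],
  [[0,0,0],[11,0,0],0.5],
])

```text
clock: 15.55
eef_pos: [577.0, 54.1, 20.5]
tcp_rot: [-3.14, -0.003, 1.541]
contact_force: [-0.1, 1.0, -0.4]
opening: 0.501
```

play_rows([
  [[0,0,0],[1,0,0],0.5],
  [[0,0,0],[2,0,0],0.5],
  [[0,0,0],[2,0,0],0.5],
])

```text
clock: 15.85
eef_pos: [576.9, 55.9, 20.5]
tcp_rot: [-3.139, -0.003, 1.541]
contact_force: [-1.4, -2.7, 0.2]
opening: 0.498
```

play_rows([
  [[0,0,0],[1,0,0],0.5],
  [[0,0,0],[1.5,0,0],0.5],
  [[0,0,0],[1.5,0,0],0.5],
])

```text
clock: 16.15
eef_pos: [576.8, 56.1, 20.5]
tcp_rot: [-3.139, -0.001, 1.541]
contact_force: [-1.1, -10.0, 0.8]
opening: 0.498
```

The force reached 10 N with no further motion, so it is flush. Next I'll back off straight, then up and away to check.

play_rows([
  [[0,0,0],[-2,0,0],0.5],
  [[0,0,0],[-6,0,0],0.5],
  [[0,0,0],[-15,0,0],0.5],
  [[0,0,0],[-30,0,-5],0.5],
  [[0,0,0],[-40,0,-40],0.5],
  [[0,0,0],[-60,0,-80],0.5],
  [[0,0,0],[-90,0,-110],0.5],
  [[0,0,0],[-130,0,-130],0.5],
  [[0,0,0],[-170,0,-150],0.5],
  [[0,0,0],[-210,0,-160],0.5],
  [[0,0,0],[-250,0,-160],0.5],
  [[0,0,0],[-250,0,-160],0.5],
  [[0,0,0],[-250,0,-160],0.5],
])

```text
clock: 17.45
eef_pos: [569.0, -195.4, 180.3]
tcp_rot: [-3.139, -0.002, 1.538]
contact_force: [-0.3, 0.5, -0.4]
opening: 0.498
```

```bash
python3 - <<'E'
from h import *
s=r.sense(); print(s["eef_pos"],s["contact_force"])
o=np.array([577.5,-6]);bx=np.array([.0362,.9993]);by=np.array([-.9993,.0362])
f=r.grab_frame("side"); crop(f,"s11.png",200,130,340,250,5)
f=r.grab_frame("top"); 
for d in r.silhouettes(f,"chassis"):
    R=rect(f,d["mask"],32); c=np.array(R[0])-o; print(round(d["conf"],2),d["location"],R,c@bx,c@by)
P=[o[0]+0,o[1]]
C=lambda u,v,z:np.r_[o+u*bx+v*by,z]
crop(f,"t11.png",210,130,330,270,4.2,proj(f,[C(74,-66,32),C(74,64,32),C(150,-66,20),C(150,64,20),C(0,0,20)]))
E
```

```text
[ 569.00077965 -195.40557867  180.34595782] [-0.25761543  0.45973409 -0.407513  ]
0.92 [240.7, 202.5] ((578.2685546875, 106.19393157958984), (73.51280975341797, 130.58753967285156), 89.58354949951172) 112.14321750717163 3.2934036239624027
0.8 [358.1, 146.7] ((763.5349731445312, -323.2944030761719), (75.27101135253906, 37.5498161315918), 70.49589538574219) -310.3378309661865 -197.39080605468752
0.63 [315.4, 254.7] ((392.0042419433594, -158.14202880859375), (76.55171966552734, 52.7110595703125), 20.69161033630371) -158.75047583007813 179.85836958312987
```

View pics/s11.png

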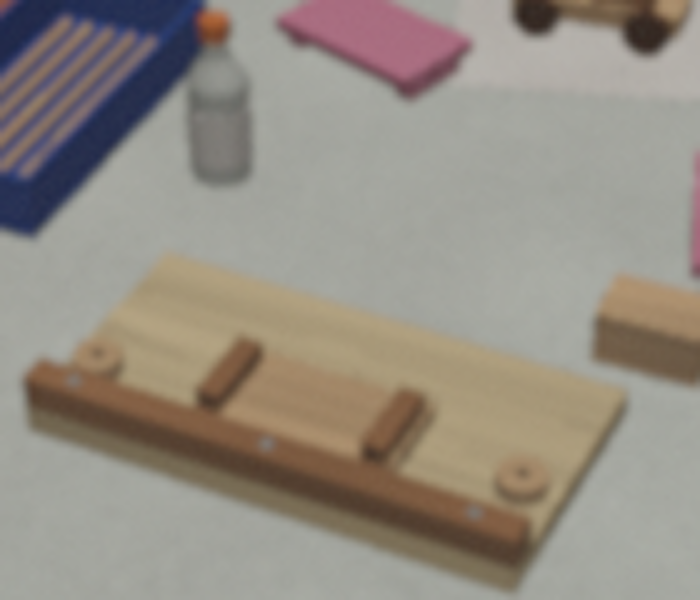

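View pics/t11.png

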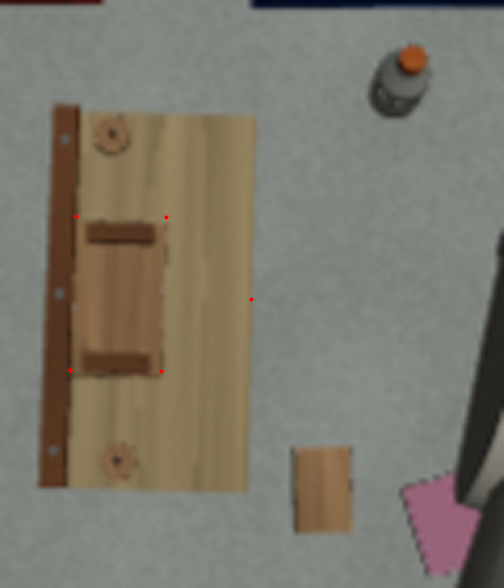

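The picture shows the chassis against the fence (rear edge 167,224 to 162,373, fence foot 79,113 to 66,487) and the bystanders in place. One quick squareness fit remains before hand-in.

```bash
python3 - <<'E'
from h import *
f=r.grab_frame("top"); g=cv2.GaussianBlur(f["color"],(0,0),.8).astype(float)[...,1]
pts=[]
for row in range(186,218):
    c=249 if row<202 else 248; d=np.diff(g[row,c-4:c+5]); i=np.argmax(np.abs(d))
    if 0<i<len(d)-1:
        a=np.abs(d); o=.5*(a[i-1]-a[i+1])/(a[i-1]-2*a[i]+a[i+1]); pts.append((c-4+i+.5+o,row))
P=unproj(f,pts,32)[:,:2].astype(np.float32); vx,vy,x0,y0=cv2.fitLine(P,cv2.DIST_HUBER,0,.01,.01).ravel()
print(len(P),"angle vs board rad",np.arctan(vy/vx)-np.radians(-2.074),"rear edge u",(np.array([x0,y0])-[577.5,-6])@[.0362,.9993],((P-[x0,y0])@[-vy,vx]).std())
for k in("wheel_left","wheel_right","glue","offcut"): print(k,[(round(d["conf"],2),d["location"]) for d in r.silhouettes(f,k)][:1])
E
```

```text
32 angle vs board rad 0.011960199774318822 rear edge u 73.52799228973389 3.8882563
wheel_left [(0.73, [250.2, 201.5])]
wheel_right []
glue [(0.68, [305.7, 146.4])]
offcut [(0.52, [287.1, 246.3])]
```

```bash
python3 - <<'E'
from h import *
print(r.sign_off())
E
```

```text
the job is handed in; nothing more can be done
None
```

I turned the chassis over onto the board and pushed it flush against the fence, then handed the job in. No verdict is reported, and the arm clock last read 17.45 s of the 61 s allowed.

**How it went:** With the fingers half open and tilted 25°, I pushed the chassis square against the board's front edge. I then levered its far long edge up in an arc until it tipped past vertical and fell onto the board with the bearers up. Last, I pushed it along the board to the fence, stopping at about 10 N with no further motion, and backed the arm well clear.

**Last checks:**
- **Position:** the middle of the plate is 112 mm from the front edge (allowed 108–116 mm) and about 3 mm off the middle line. The rear edge is at 73.5 mm, where 74 mm is ideal.
- **Squareness:** the edge fit gave 0.012 rad, but it was noisy (about 4 mm scatter). A coarser fit of the whole outline gave 0.03 rad. Both are under the 0.05 limit.
- **Bystanders:** the wheels, glue bottle, offcut and pink look-alikes appeared unmoved in the pictures. In the last check the network found the glue bottle and offcut in place. It missed the right wheel and reported a low-quality match for the left one, so both wheels were judged by eye. I did not measure the screwdriver, toy car, pencil or hammer at the end.

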